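# Pack the oak sample caddy

## Task

Pack the sample caddy: lay the long pointed acorn in the long cradle and the short pointed acorn in the short cradle, each lying along its cradle. Stand the small sample pot upright in the canister base in the caddy, then close the canister by putting the hollow cover over the pot, fully down on the base. Leave the two round, blunt acorns where they lie; they are another species.

Things in the scene. Friction and masses are not known exactly. Their poses are not given: they have to be found in the camera images.
- long_acorn_mid (a point): Long pointed acorn, glossy dark brown spindle: 72 mm long, 34 mm thick, lying on its side on the bench. The point is its centre (17 mm above the bench), x along the acorn towards its tip, z up at the start. The middle 32 mm are cylindrical; grasp it there, across its length, from above. One tapered tip, one blunt end with a pale scar.
- short_acorn_mid (a point): Short pointed acorn, glossy dark brown spindle: 54 mm long, 30 mm thick, lying on its side on the bench. The point is its centre (15 mm above the bench), x along the acorn towards its tip, z up at the start. The middle 22 mm are cylindrical; grasp it there, across its length, from above. One tapered tip, one blunt end with a pale scar.
- round_acorn_a_mid (a point): Round blunt acorn of another species, glossy dark brown barrel: 38 mm long, 40 mm thick, lying on its side on the bench. The point is its centre (20 mm above the bench), x along the acorn towards its tip, z up at the start. To be left where it is.
- round_acorn_b_mid (a point): Second round blunt acorn, same as the first (glossy dark brown barrel: 38 mm long, 40 mm thick, lying on its side on the bench. The point is its centre (20 mm above the bench), x along the acorn towards its tip, z up at the start.) To be left where it is.
- pot_mid (a point): Small closed sample pot of bare aluminium, a plain upright cylinder 34 mm in diameter and 40 mm tall, standing on the bench. The point is its centre, 20 mm above its underside; z up. Hold it by its upper half, since its lower part goes down into the canister base.
- cover_mid (a point): Canister cover: aluminium cup upside down on its open rim, 64 mm outside and 58 mm inside diameter, 42 mm tall with a 4 mm roof; on top a solid round knob, 24 mm in diameter and 18 mm tall, to hold it by (60 mm tall in all). The point lies on the axis 30 mm above the rim; the knob reaches from 12 to 30 mm above the point. z up.
- cradle_long: White open-topped long cradle fixed in the caddy: outside 90 x 56 mm, inside 84 x 50 mm, 9 mm tall, floor and walls 3 mm. Origin: centre of its underside, 4 mm above the bench; x along its length, z up. The long pointed acorn lies in it along x, either way round, its centre then 20 mm above this origin; hold it high enough that the fingers stay above the rim.
- cradle_short: White open-topped short cradle fixed in the caddy: outside 68 x 52 mm, inside 62 x 46 mm, 9 mm tall, floor and walls 3 mm. Origin: centre of its underside, 4 mm above the bench; x along its length, z up. The short pointed acorn lies in it along x, either way round, its centre then 18 mm above this origin; hold it high enough that the fingers stay above the rim.
- can_base: Aluminium canister base fixed in the caddy: foot 64 mm wide, 10 mm tall; on it a collar 51 mm outside, 45 mm inside, its rim 18 mm above the origin; inner floor at 4 mm. Origin: centre of underside, 4 mm above the bench, z up. Home: pot centre 24 mm above the origin, inside the collar; cover point 40 mm above it, its rim on the foot. The cover slides on with 3.5 mm play all round, no twist.
- caddy: The fixed grey tray that holds both cradles and the canister base: 120 mm (its x) by 280 mm (its y), rim 12 mm tall, floor 4 mm, a low wire handle at each end. Origin: centre of its underside. Cradles and base stand in a row along its y, 88 mm apart, in any order; the cradles lie along its x.
Not all that is in view belongs to the job. What is shaped like the part that bears long_acorn_mid but green or orange is not meant.

How it is judged:
At the end, for the whole second after the job is handed in: Each pointed acorn in its cradle (within 16 mm along, 13 mm across, 6 mm in height, 0.35 rad); pot upright in the base (9 mm off axis, 4 mm in height, 0.15 rad); cover fully down over it (8 mm off axis, 4 mm in height, 0.1 rad); round acorns within 30 mm of their start; all at rest (x of long_acorn_mid in the frame of cradle_long between -0.016 and 0.016 m and y of long_acorn_mid in the frame of cradle_long between -0.013 and 0.013 m and z of long_acorn_mid in the frame of cradle_long between 0.014 and 0.026 m and angle between the x axis of long_acorn_mid and the x axis of cradle_long, either way round below 0.35 rad and x of short_acorn_mid in the frame of cradle_short between -0.016 and 0.016 m and y of short_acorn_mid in the frame of cradle_short between -0.013 and 0.013 m and z of short_acorn_mid in the frame of cradle_short between 0.012 and 0.024 m and angle between the x axis of short_acorn_mid and the x axis of cradle_short, either way round below 0.35 rad and horizontal distance between pot_mid and can_base below 0.009 m and z of pot_mid in the frame of can_base between 0.02 and 0.028 m and angle between pot_mid's own z axis and vertical below 0.15 rad and horizontal distance between cover_mid and can_base below 0.008 m and z of cover_mid in the frame of can_base between 0.036 and 0.044 m and angle between cover_mid's own z axis and vertical below 0.1 rad and distance of each of round_acorn_a_mid, round_acorn_b_mid from where it was at the start of the episode below 0.03 m and linear speed of each of long_acorn, short_acorn, pot, cover below 0.02 m/s); the robot touches nothing.
It fails at once if a round acorn is taken or pushed away (more than 30 mm) (distance of any of round_acorn_a_mid, round_acorn_b_mid from where it was at the start of the episode above 0.03 m).
It also fails if it takes over 125 s, if anything falls off the work surface, if the arm or the gripper's body presses on something with over 40 N, if the wrist force passes 120 N, or if a joint passes its speed limit or range.

## Robot

A 7-joint arm with a two-finger parallel gripper is mounted at the origin on the work surface. World frame = base frame: x ahead of the robot, y to its left, z up, the work surface at z = 0. Lengths are in m, angles in rad, forces in N, time in s.
With the tool pointing down it reaches from about 0.4 to 0.9 m from the base axis. Payload 5.6 kg.
Tool frame: the origin (TCP) lies on the mounting face of the last link; the fingertips stand 190 mm ahead of it and the grasp point (between the pads) lies ahead of it (env.tcp_to_grasp is the x of the grasp point in the tool frame, in m); x points along the fingers, y is the direction in which the jaws open and shut, and the axes are right-handed (so a half turn about x gives the same grasp; the last joint's range is limited). The gripper opens to 92 mm and grips with 3 to 60 N. Pads are 20 mm wide; open, the fingers measure 128 mm over their backs; the gripper's body (75 mm by 189 mm) begins 69 mm behind the grasp point.
Start: joints at [-1.213, 0.468, -0.012, 1.603, 0.006, 1.071, -0.056], TCP at [0.254, 0.598, 0.405] pointing down, gripper open.
Joint ranges: [-2.53, 2.53], [-0.31, 2.02], [-1.57, 1.55], [0.28, 2.44], [-1.29, 4.43], [0.15, 1.84], [-2.92, 2.92]. Speed limits (rad/s): [2.57, 2.57, 3.14, 3.14, 3.14, 3.14, 3.14].

## Interface

Orientations are given as a rotation vector (axis times angle).
In Python, from bench import monitor, optics, order, env gives the robot as it stands.
- The arm moves only by the tool play_rows, never from a script. Its argument "plan" is one flat list of numbers, 5 for each row, row after row: the shift along the world's x, y, z in m, then the turn about the world's z in degrees, then the closure, from 0 (fully open) to 1 (shut). In form: [x, y, z, yaw, fingers, x, y, z, yaw, fingers, ...]. A call has 1 to 20 rows; each row is the pose to reach, as a shift and turn from the pose measured when the call began; what a row does not reach only later rows make up. A row lasts 1/12 s, in which the tool goes at most 41.7 mm and 7.16 degrees, less where a joint would pass 70% of its speed; a pose out of reach is approached as far as the arm can. A call with a gripper value outside its range is refused whole. The fingers move at their own pace and stop on an object; "force" is the grip in N (left out, the last holds). Time passes only in rows, so rows that repeat a pose let the fingers close. It gives the time, the measured TCP pose, the force and the opening at its end, in the units of the state.
- monitor.sense(): the state, without advancing time (a new reading comes with each control period).
- optics.grab_frame(name): name is "side" or "top"; returns a dict with "image" (480x640x3 uint8, red, green, blue), "z_map" (480x640 float32, m along the optical axis (not along the pixel's ray), 0 where there is no reading), "intrinsics" (3x3 intrinsics, pixels), "R" (3x3) and "t" (3): a world point X has camera coordinates R X + t. Camera axes: x right, y down, z forward; pixel columns grow to the right and rows downward; lengths in m; the calibration is good to about 2 mm. A picture is of the moment at which its call begins.
- order.close_job(): hands the job in, once; it reports no verdict.
The state is a dict: "t": time; "joint_pos": joint angles; "joint_vel": joint speeds; "joint_efforts": joint torques, N m; "tool_pos": TCP position; "orientation": TCP orientation; "force": force on the tool from outside, world axes, zero at the start; "moment": the same for the moment, N m; "width": finger opening in m.
Only numpy, scipy, OpenCV 4.12 (cv2) and the standard library are available. Lean on these libraries where they do the work, as an engineer would, in place of code of your own. Each camera call takes 0.05 s, during which the arm holds its last target. There are 200 camera calls.

## Working session

There is one attempt and no reset: what is moved stays moved. The work goes in short steps, Python scripts to look and compute and a tool call to move; the robot and the scene stay as the last step left them, time stands still between calls to the robot, and variables do not carry over. Pictures are saved under pics/ and viewed, about 12 in all and at most 16, crops included, and the job is handed in when it is done.

Besides the shell and the picture viewer there is one more tool, called after "Emit:" as name(argument=value, ...) on one line, values as JSON. play_rows: Moves the arm, as the interface text tells. Its arguments: {"type":"object","properties":{"plan":{"type":"array","items":{"type":"number"}},"force":{"type":"number"}},"required":["plan"]}

```bash
mkdir -p pics; ls; cat > h.py <<'E'
import numpy as np, cv2
from bench import monitor, optics, order, env
def cloud(f):
    z=f["z_map"].astype(float);K=f["intrinsics"];v,u=np.mgrid[:480,:640]
    c=np.stack([(u-K[0,2])/K[0,0]*z,(v-K[1,2])/K[1,1]*z,z],-1)
    X=(c-f["t"])@f["R"]; X[z==0]=np.nan
    return X
def save(n,img): cv2.imwrite("pics/"+n,cv2.cvtColor(np.ascontiguousarray(img),cv2.COLOR_RGB2BGR))
E
python3 - <<'E'
from h import *
print(env.tcp_to_grasp); print(monitor.sense())
for n in("top","side"):
    f=optics.grab_frame(n); save(n+"0.png",f["image"]); np.savez(n+"0.npz",**f); print(f["intrinsics"],f["R"],f["t"])
E
```

```text
pics
0.1714
{'t': 0.0, 'joint_pos': array([-1.21301592,  0.46834042, -0.01160454,  1.60359779,  0.00599256,
        1.07139132, -0.05632901]), 'joint_vel': array([ 0.00172559, -0.00161703,  0.0001484 , -0.00111812, -0.00073686,
       -0.00139884, -0.00140178]), 'joint_efforts': array([ 5.15815282e-04, -5.20582151e+01, -1.22161585e-02, -2.43732136e+01,
       -5.66569786e-02,  1.75625930e-02,  1.62090305e-04]), 'tool_pos': array([0.25353533, 0.59825001, 0.40377461]), 'orientation': array([ 0.31314253,  1.54805244, -0.31580732]), 'force': array([-0.06838115,  0.47681404,  0.08134382]), 'moment': array([-0.01751702,  0.01263423,  0.008818  ]), 'width': 0.09205491292511195}
[[473.9069444    0.         319.91861749]
 [  0.         473.9069444  239.83650482]
 [  0.           0.           1.        ]] [[-0.00463943 -0.99998586  0.00259886]
 [-0.98955301  0.0042165  -0.14410779]
 [ 0.14409479 -0.00324029 -0.98955858]] [-0.03598446  0.44071616  0.89505562]
[[535.45851866   0.         329.97104333]
 [  0.         535.45851866 238.40572021]
 [  0.           0.           1.        ]] [[ 0.78688115 -0.61690049 -0.01586969]
 [-0.49000614 -0.60897693 -0.62373158]
 [ 0.37511604  0.49857886 -0.78147749]] [-0.38052883  0.2395041   0.9269811 ]
```

View pics/top0.png

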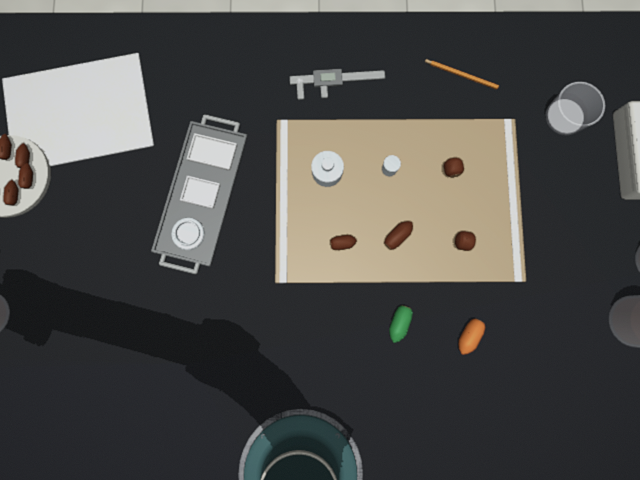

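View pics/side0.png

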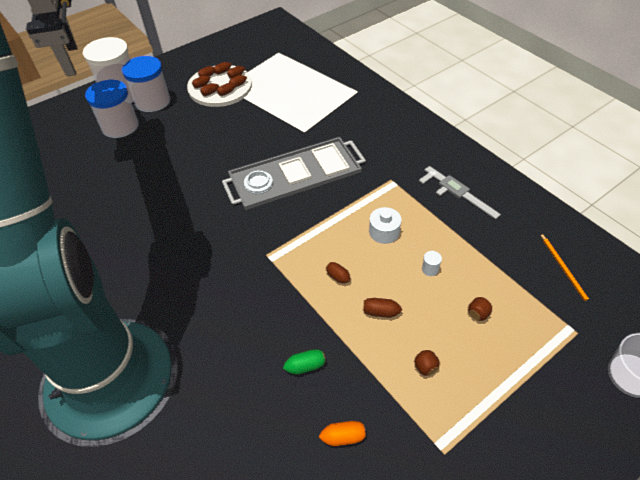

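The top view shows the long pointed acorn at (399,235), the short one at (343,242), and round acorns at (454,167) and (465,241). The pot is at (392,165) and the cover at (327,168). The caddy holds the long cradle at (212,151), the short cradle at (200,192) and the base at (187,233). The green and orange spindles and the acorns on the plate are distractors. Next I measure, and make one enlarged crop to confirm the candidates.

```bash
cat >> h.py <<'E'
def blobs(X,box,zmin):
    m=((X[...,2]>zmin)&(X[...,0]>box[0])&(X[...,0]<box[1])&(X[...,1]>box[2])&(X[...,1]<box[3])).astype(np.uint8)
    n,l,s,c=cv2.connectedComponentsWithStats(m)
    for i in range(1,n):
        if s[i,4]<40: continue
        P=X[l==i]; r=cv2.minAreaRect(P[:,:2].astype(np.float32)*1000)
        d=np.linalg.eigh(np.cov(P[:,:2].T))[1][:,1]
        print(c[i].round(),s[i,4],"rect c",np.round(r[0]),"size",np.round(r[1]),"ang",round(r[2],1),"pca",round(np.degrees(np.arctan2(d[1],d[0])),1),"ztop",np.percentile(P[:,2],98).round(4))
E
python3 - <<'E'
from h import *
for n in("top","side"):
    f=dict(np.load(n+"0.npz")); X=cloud(f)
    print(n,"tablez",np.nanmedian(X[230:300,540:600,2] if n=="top" else X[380:400,200:260,2]))
    ok=X[...,2]<.08; X[~ok]=np.nan
    blobs(X,(.3,.9,-.45,.12),.008)
    print("caddy"); blobs(X,(.3,.9,.1,.42),.006)
f=dict(np.load("top0.npz")); X=cloud(f); m=cv2.resize(f["image"][110:290,310:490],None,fx=3,fy=3,interpolation=cv2.INTER_CUBIC)
z=np.nan_to_num(X[...,2])[110:280,150:250]; z=cv2.resize((np.clip(z/.04,0,1)*255).astype(np.uint8),None,fx=3,fy=3,interpolation=0)
c=cv2.resize(f["image"][110:280,150:250],None,fx=2.5,fy=2.5)
o=np.zeros((540,800,3),np.uint8); o[:540,:540]=m; o[:425,545:795]=c; save("crop.png",o)
E
```

```text
top tablez -0.00027346372810604545
[327.  77.] 391 rect c [790. -53.] size [43. 63.] ang 10.9 pca 91.8 ztop 0.0137
[327. 168.] 904 rect c [587. -52.] size [63. 63.] ang 88.5 pca 174.5 ztop 0.0613
[390. 165.] 288 rect c [ 594. -180.] size [32. 34.] ang 87.6 pca 155.2 ztop 0.043
[453. 167.] 353 rect c [ 590. -307.] size [37. 39.] ang 8.2 pca 58.5 ztop 0.041
[398. 234.] 519 rect c [ 454. -195.] size [32. 71.] ang 44.5 pca 135.0 ztop 0.0357
[464. 240.] 370 rect c [ 440. -323.] size [39. 39.] ang 79.6 pca -146.3 ztop 0.0419
[342. 242.] 351 rect c [440. -83.] size [30. 54.] ang 8.4 pca 99.4 ztop 0.032
[403. 309.] 97 rect c [ 307. -198.] size [31. 13.] ang 89.8 pca 90.6 ztop 0.0333
caddy
[203. 177.] 2698 rect c [545. 206.] size [122. 324.] ang 75.7 pca 165.6 ztop 0.0155
[199. 191.] 843 rect c [544. 214.] size [90. 74.] ang 74.5 pca 71.2 ztop 0.015
[187. 233.] 849 rect c [458. 228.] size [75. 68.] ang 47.2 pca -149.0 ztop 0.0244
side tablez 0.0004980510197958327
[453. 185.] 289 rect c [784. -52.] size [42. 73.] ang 3.6 pca 93.5 ztop 0.0139
[384. 224.] 902 rect c [582. -55.] size [65. 62.] ang 34.1 pca 142.3 ztop 0.0613
[431. 262.] 358 rect c [ 588. -183.] size [33. 34.] ang 83.8 pca -141.8 ztop 0.043
[337. 272.] 353 rect c [436. -84.] size [28. 55.] ang 9.6 pca 103.5 ztop 0.0317
[479. 308.] 442 rect c [ 586. -311.] size [37. 38.] ang 7.8 pca 122.5 ztop 0.0414
[381. 307.] 622 rect c [ 450. -197.] size [33. 71.] ang 44.5 pca 135.7 ztop 0.0355
[321. 354.] 44 rect c [ 304. -204.] size [ 8. 21.] ang 0.3 pca 86.0 ztop 0.0334
[426. 362.] 504 rect c [ 435. -326.] size [37. 38.] ang 81.1 pca 121.0 ztop 0.041
caddy
[304. 168.] 1824 rect c [540. 205.] size [127. 324.] ang 75.8 pca 166.3 ztop 0.0149
[294. 170.] 461 rect c [540. 204.] size [84. 66.] ang 65.4 pca 75.5 ztop 0.0149
[257. 182.] 516 rect c [454. 228.] size [69. 73.] ang 14.4 pca 62.2 ztop 0.0238
```

View pics/crop.png

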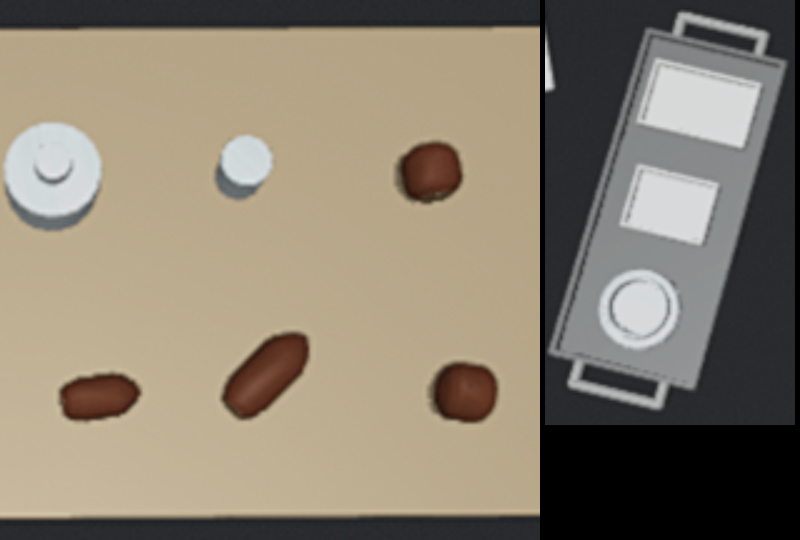

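The crop confirms the targets. The two slim dark spindles are the pointed acorns, at (399,235) and (343,242) in the full image; they measure 71x32 mm and 54x30 mm. The two squat ones, 38x40 mm, are the round species. Next I refine the caddy fixtures and work out the moves.

```bash
cat >> h.py <<'E'
from scipy.spatial.transform import Rotation as Ro
def go(x,y,jaw=None):
    s=monitor.sense(); p=s["tool_pos"]; R=Ro.from_rotvec(s["orientation"]).as_matrix()
    a=np.degrees(np.arctan2(R[1,1],R[0,1])); d=0 if jaw is None else (jaw-a+90)%180-90
    print("t",round(s["t"],2),"pos",p.round(4),"jaw",a.round(1),"xax",R[:,0].round(3),"w",round(s["width"],4),"F",s["force"].round(1),"j7",s["joint_pos"][[0,6]].round(2))
    print("  need dx %.4f dy %.4f yaw %.1f (alt %.1f)"%(x-p[0],y-p[1],d,d-180*np.sign(d)))
E
python3 - <<'E'
from h import *
go(.591,-.1815); go(.591,-.1815,76)
for n in("top","side"):
    f=dict(np.load(n+"0.npz")); X=cloud(f); g=f["image"].astype(int)
    # base collar
    P=X[(np.hypot(X[...,0]-.456,X[...,1]-.228)<.03)&(X[...,2]>.0195)&(X[...,2]<.027)]
    A=np.c_[2*P[:,:2],np.ones(len(P))]; s=np.linalg.lstsq(A,(P[:,:2]**2).sum(1),rcond=None)[0]
    print(n,"collar",len(P),s[:2].round(4),np.sqrt(s[2]+s[0]**2+s[1]**2).round(4))
    for nm,c in(("S",(.5425,.2055)),("L",(.628,.184)),("B",(.456,.228))):
        m=((g.min(2)>190)&(np.hypot(X[...,0]-c[0],X[...,1]-c[1])<.052)).astype(np.uint8)
        m=cv2.morphologyEx(m,cv2.MORPH_OPEN,np.ones((2,2)))
        Q=X[m>0]; r=cv2.minAreaRect(Q[:,:2].astype(np.float32)*1000); print("",nm,len(Q),np.round(r[0],1),np.round(r[1]),round(r[2],1))
E
```

```text
t 0.1 pos [0.2536 0.5983 0.4039] jaw 67.0 xax [-0.    -0.001 -1.   ] w 0.0919 F [ 0.3  0.3 -0.1] j7 [-1.21 -0.06]
  need dx 0.3374 dy -0.7798 yaw 0.0 (alt 0.0)
t 0.1 pos [0.2536 0.5983 0.4039] jaw 67.0 xax [-0.    -0.001 -1.   ] w 0.0919 F [ 0.3  0.3 -0.1] j7 [-1.21 -0.06]
  need dx 0.3374 dy -0.7798 yaw 9.0 (alt -171.0)
top collar 129 [0.4586 0.2276] 0.0233
 S 722 [543.3 205. ] [67. 52.] 75.7
 L 971 [627.2 180.7] [83. 55.] 76.2
 B 599 [455. 225.] [57. 60.] 55.6
side collar 90 [0.454  0.2252] 0.0232
 S 453 [543.6 204.8] [75. 55.] 77.6
 L 602 [628.6 179.5] [93. 63.] 75.0
 B 322 [455.2 218.6] [56. 66.] 72.9
```

Emit:
play_rows(plan=[0.337,-0.78,-0.12,-60,0,0.337,-0.78,-0.12,-60,0,0.337,-0.78,-0.12,-60,0,0.337,-0.78,-0.12,-60,0,0.337,-0.78,-0.12,-60,0,0.337,-0.78,-0.12,-60,0,0.337,-0.78,-0.12,-60,0,0.337,-0.78,-0.12,-60,0,0.337,-0.78,-0.12,-60,0,0.337,-0.78,-0.12,-60,0,0.337,-0.78,-0.12,-60,0,0.337,-0.78,-0.12,-60,0,0.337,-0.78,-0.12,-60,0,0.337,-0.78,-0.12,-60,0,0.337,-0.78,-0.12,-60,0,0.337,-0.78,-0.12,-60,0,0.337,-0.78,-0.12,-60,0,0.337,-0.78,-0.12,-60,0,0.337,-0.78,-0.12,-60,0,0.337,-0.78,-0.12,-60,0], force=15)

```text
t: 1.77
tool_pos: [0.5811, -0.1608, 0.2867]
orientation: [1.117, 1.267, -1.12]
force: [0.7, 0.5, 0.7]
width: 0.0919
```

```bash
python3 -c "
from h import *
go(.591,-.1815,7)"
```

```text
t 1.77 pos [ 0.5811 -0.1608  0.2867] jaw 7.0 xax [-0.002  0.    -1.   ] w 0.0919 F [0.7 0.5 0.7] j7 [-0.09  0.58]
  need dx 0.0099 dy -0.0207 yaw -0.0 (alt 180.0)
```

Emit:
play_rows(plan=[0.01,-0.021,0,0,0,0.01,-0.021,0,0,0,0.01,-0.021,-0.03,0,0,0.01,-0.021,-0.06,0,0,0.01,-0.021,-0.073,0,0,0.01,-0.021,-0.073,0,0,0.01,-0.021,-0.073,0,1,0.01,-0.021,-0.073,0,1,0.01,-0.021,-0.073,0,1,0.01,-0.021,-0.073,0,1,0.01,-0.021,-0.073,0,1,0.01,-0.021,-0.073,0,1,0.01,-0.021,-0.073,0,1,0.01,-0.021,-0.073,0,1,0.01,-0.021,-0.073,0,1,0.01,-0.021,-0.073,0,1], force=15)

```text
t: 3.1
tool_pos: [0.5912, -0.1818, 0.2138]
orientation: [1.117, 1.266, -1.119]
force: [-0.0, 0.1, 1.3]
width: 0.0334
```

```bash
python3 -c "
from h import *
go(.4565,.2265,-14)"
```

```text
t 3.1 pos [ 0.5912 -0.1818  0.2138] jaw 7.0 xax [-0.002 -0.    -1.   ] w 0.0334 F [-0.   0.1  1.3] j7 [-0.02  0.66]
  need dx -0.1347 dy 0.4083 yaw -21.0 (alt 159.0)
```

Emit:
play_rows(plan=[0,0,0.04,0,1,0,0,0.08,0,1,-0.012,0.036,0.1,-3,1,-0.024,0.072,0.1,-6,1,-0.036,0.108,0.1,-9,1,-0.048,0.144,0.1,-12,1,-0.06,0.18,0.1,-15,1,-0.071,0.216,0.1,-18,1,-0.083,0.252,0.1,-21,1,-0.095,0.288,0.1,-21,1,-0.107,0.324,0.1,-21,1,-0.119,0.36,0.1,-21,1,-0.128,0.388,0.1,-21,1,-0.135,0.408,0.1,-21,1,-0.135,0.408,0.085,-21,1,-0.135,0.408,0.07,-21,1,-0.135,0.408,0.06,-21,1,-0.135,0.408,0.06,-21,1,-0.135,0.408,0.06,-21,1])

```text
t: 4.68
tool_pos: [0.4563, 0.2257, 0.2734]
orientation: [1.385, 1.085, -1.389]
force: [0.8, -0.4, -0.9]
width: 0.033
```

```bash
python3 - <<'E'
from h import *
go(.4565,.2265,-14)
o=[]
for n in("top","side"):
    f=optics.grab_frame(n); X=cloud(f); s=monitor.sense()["tool_pos"]
    K=f["intrinsics"]; c=f["R"]@np.array([.4565,.2265,.05])+f["t"]; u,v=(K@c)[:2]/c[2]; u,v=int(u),int(v)
    o.append(cv2.resize(f["image"][v-60:v+60,u-60:u+60],None,fx=3.3,fy=3.3,interpolation=cv2.INTER_CUBIC)); np.savez(n+"1.npz",**f)
    print(n,u,v)
save("pot1.png",np.hstack(o))
E
```

```text
t 4.68 pos [0.4563 0.2257 0.2734] jaw -14.0 xax [-0.003 -0.    -1.   ] w 0.033 F [ 0.8 -0.4 -0.9] j7 [-0.87 -0.51]
  need dx 0.0002 dy 0.0008 yaw 0.0 (alt -180.0)
top 182 230
side 256 168
```

View pics/pot1.png

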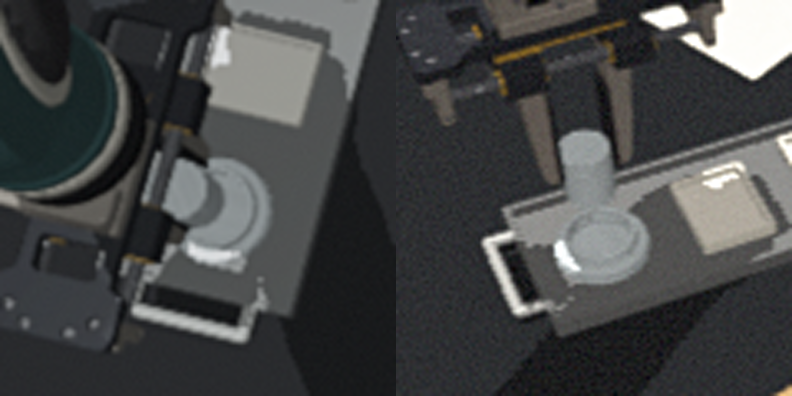

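The picture shows the pot held upright between the fingers, above and slightly beyond the collar in both views. I check the offset between pot and collar within a single camera.

```bash
cat >> h.py <<'E'
def circ(P):
    A=np.c_[2*P[:,:2],np.ones(len(P))]; s=np.linalg.lstsq(A,(P[:,:2]**2).sum(1),rcond=None)[0]
    return s[:2].round(4),np.sqrt(s[2]+s[0]**2+s[1]**2).round(4),len(P)
E
python3 - <<'E'
from h import *
for n in("top","side"):
    f=dict(np.load(n+"1.npz")); X=cloud(f); g=f["image"].astype(int)
    near=np.hypot(X[...,0]-.456,X[...,1]-.226)<.035
    print(n,"collar",circ(X[near&(X[...,2]>.0195)&(X[...,2]<.027)]))
    gray=(g.min(2)>95)&(g.max(2)-g.min(2)<30)
    for a,b in((.066,.082),(.082,.094),(.095,.105)):
        P=X[near&gray&(X[...,2]>a)&(X[...,2]<b)]
        if len(P)>8: print(a,b,circ(P),P.min(0).round(3),P.max(0).round(3),P.mean(0).round(4))
E
```

```text
top collar (array([0.4584, 0.2273]), np.float64(0.0232), 82)
0.095 0.105 (array([0.4559, 0.2238]), np.float64(0.0112), 183) [0.439 0.209 0.095] [0.472 0.242 0.104] [0.4553 0.2211 0.1001]
side collar (array([0.454 , 0.2255]), np.float64(0.0233), 92)
0.066 0.082 (array([0.4515, 0.2221]), np.float64(0.014), 84) [0.435 0.204 0.066] [0.468 0.228 0.082] [0.4471 0.2134 0.0739]
0.082 0.094 (array([0.4519, 0.2229]), np.float64(0.0145), 60) [0.436 0.206 0.082] [0.466 0.224 0.094] [0.4482 0.2127 0.0881]
0.095 0.105 (array([0.4523, 0.2231]), np.float64(0.0125), 153) [0.436 0.206 0.095] [0.469 0.242 0.104] [0.4522 0.2223 0.0998]
```

Emit:
play_rows(plan=[0.002,0.002,0,0,1,0.002,0.002,-0.015,0,1,0.002,0.002,-0.03,0,1,0.002,0.002,-0.04,0,1,0.002,0.002,-0.047,0,1,0.002,0.002,-0.051,0,1,0.002,0.002,-0.051,0,1,0.002,0.002,-0.051,0,1])

```text
t: 5.45
tool_pos: [0.459, 0.2278, 0.2235]
orientation: [1.388, 1.085, -1.387]
force: [1.0, -0.4, -0.0]
width: 0.0332
```

Emit:
play_rows(plan=[0,0,-0.0015,0,1,0,0,-0.0015,0,1,0,0,-0.0015,0,0.35,0,0,-0.0015,0,0.35,0,0,-0.0015,0,0.35,0,0,-0.0015,0,0.35,0,0,-0.0015,0,0.35,0,0,0.03,0,0.35,0,0,0.07,0,0.35,0,0,0.1,0,0.35])

```text
t: 6.28
tool_pos: [0.4591, 0.2276, 0.3253]
orientation: [1.388, 1.084, -1.388]
force: [0.4, 0.1, 0.1]
width: 0.0597
```

```bash
python3 - <<'E'
from h import *
go(.585,-.0535,-14)
for n in("top","side"):
    f=optics.grab_frame(n); X=cloud(f); g=f["image"].astype(int); np.savez(n+"2.npz",**f)
    near=np.hypot(X[...,0]-.456,X[...,1]-.226)<.035
    print(n,"collar",circ(X[near&(X[...,2]>.0195)&(X[...,2]<.027)]))
    P=X[near&(X[...,2]>.042)&(X[...,2]<.056)]; 
    if len(P)>5: print("pot",P.min(0).round(4),P.max(0).round(4),np.median(P[:,2]))
    # cover now
    nc=np.hypot(X[...,0]-.585,X[...,1]+.0535)<.045
    for a,b in((.037,.047),(.056,.066)):
        P=X[nc&(X[...,2]>a)&(X[...,2]<b)]
        if len(P)>5: print("cover",a,len(P),P.min(0).round(4),P.max(0).round(4), ((P.min(0)+P.max(0))/2).round(4))
E
```

```text
t 6.28 pos [0.4591 0.2276 0.3253] jaw -14.1 xax [-0.     0.001 -1.   ] w 0.0597 F [0.4 0.1 0.1] j7 [-0.92 -0.56]
  need dx 0.1259 dy -0.2811 yaw 0.1 (alt -179.9)
top collar (array([0.4588, 0.228 ]), np.float64(0.0225), 116)
pot [0.4427 0.2116 0.0423] [0.4763 0.2456 0.0525] 0.048568844802295064
cover 0.037 657 [ 0.5562 -0.0825  0.0373] [ 0.6186 -0.0209  0.0463] [ 0.5874 -0.0517  0.0418]
cover 0.056 115 [ 0.5757 -0.0621  0.0566] [ 0.5984 -0.0406  0.0649] [ 0.587  -0.0514  0.0608]
side collar (array([0.4541, 0.2256]), np.float64(0.0207), 105)
pot [0.4387 0.2081 0.0421] [0.4718 0.2433 0.0519] 0.04774485001243172
cover 0.037 494 [ 0.5509 -0.086   0.0372] [ 0.6143 -0.0217  0.0468] [ 0.5826 -0.0538  0.042 ]
cover 0.056 93 [ 0.5705 -0.0665  0.0562] [ 0.5943 -0.0428  0.0643] [ 0.5824 -0.0547  0.0603]
```

The pot is seated, with its top at 48 mm as expected. It also calibrates the cameras: the side view reads about (-4,-2) mm off and the top view about (0,+1) mm. The cover is at (0.587,-0.0525) and the base at (0.458,0.227).

Emit:
play_rows(plan=[0.016,-0.035,0,0,0.35,0.032,-0.07,0,0,0.35,0.048,-0.105,0,0,0.35,0.064,-0.14,0,0,0.35,0.08,-0.175,0,0,0.35,0.096,-0.21,0,0,0.35,0.112,-0.245,0,0,0.35,0.124,-0.27,-0.01,0,0.35,0.128,-0.28,-0.03,0,0.35,0.128,-0.28,-0.06,0,0.35,0.128,-0.28,-0.08,0,0.35,0.128,-0.28,-0.089,0,0.35,0.128,-0.28,-0.089,0,0.35,0.128,-0.28,-0.089,0,1,0.128,-0.28,-0.089,0,1,0.128,-0.28,-0.089,0,1,0.128,-0.28,-0.089,0,1,0.128,-0.28,-0.089,0,1,0.128,-0.28,-0.089,0,1,0.128,-0.28,-0.089,0,1], force=25)

```text
t: 8.05
tool_pos: [0.5887, -0.0515, 0.2396]
orientation: [1.396, 1.084, -1.379]
force: [-1.7, 0.6, 3.4]
width: 0.023
```

Emit:
play_rows(plan=[0,0,0.02,0,1,0,0,0.05,0,1,0,0,0.08,0,1,-0.014,0.03,0.085,0,1,-0.028,0.06,0.085,0,1,-0.042,0.09,0.085,0,1,-0.056,0.12,0.085,0,1,-0.07,0.15,0.085,0,1,-0.084,0.18,0.085,0,1,-0.098,0.21,0.085,0,1,-0.112,0.24,0.085,0,1,-0.124,0.265,0.085,0,1,-0.13,0.278,0.085,0,1,-0.13,0.278,0.08,0,1,-0.13,0.278,0.08,0,1,-0.13,0.278,0.08,0,1,-0.13,0.278,0.08,0,1])

```text
t: 9.47
tool_pos: [0.4594, 0.2249, 0.3195]
orientation: [1.398, 1.082, -1.381]
force: [0.6, -0.7, -0.8]
width: 0.0228
```

```bash
python3 - <<'E'
from h import *
go(.458,.227,-14)
o=[]
for n in("top","side"):
    f=optics.grab_frame(n); X=cloud(f); np.savez(n+"3.npz",**f)
    K=f["intrinsics"]; c=f["R"]@np.array([.458,.227,.08])+f["t"]; u,v=((K@c)[:2]/c[2]).astype(int)
    o.append(cv2.resize(f["image"][v-60:v+60,u-60:u+60],None,fx=3.3,fy=3.3,interpolation=cv2.INTER_CUBIC))
    near=np.hypot(X[...,0]-.458,X[...,1]-.227)<.042
    for a,b in((.085,.112),(.112,.13)):
        P=X[near&(X[...,2]>a)&(X[...,2]<b)]; 
        if len(P)>5: print(n,a,len(P),P.min(0).round(4),P.max(0).round(4), ((P.min(0)+P.max(0))/2).round(4),circ(P))
save("cov1.png",np.hstack(o))
E
```

```text
t 9.47 pos [0.4594 0.2249 0.3195] jaw -14.2 xax [ 0.007  0.006 -1.   ] w 0.0228 F [ 0.6 -0.7 -0.8] j7 [-0.92 -0.54]
  need dx -0.0014 dy 0.0021 yaw 0.2 (alt -179.8)
top 0.085 155 [0.4282 0.1911 0.085 ] [0.4837 0.2361 0.112 ] [0.456  0.2136 0.0985] (array([0.46  , 0.2231]), np.float64(0.0315), 155)
top 0.112 543 [0.4284 0.1911 0.1121] [0.4916 0.2538 0.1292] [0.46   0.2224 0.1207] (array([0.4591, 0.2211]), np.float64(0.0239), 543)
side 0.085 290 [0.4232 0.1878 0.0851] [0.4825 0.2355 0.112 ] [0.4528 0.2116 0.0986] (array([0.4555, 0.2216]), np.float64(0.0309), 290)
side 0.112 418 [0.4232 0.189  0.112 ] [0.4878 0.2529 0.1296] [0.4555 0.2209 0.1208] (array([0.4533, 0.2168]), np.float64(0.023), 418)
```

View pics/cov1.png

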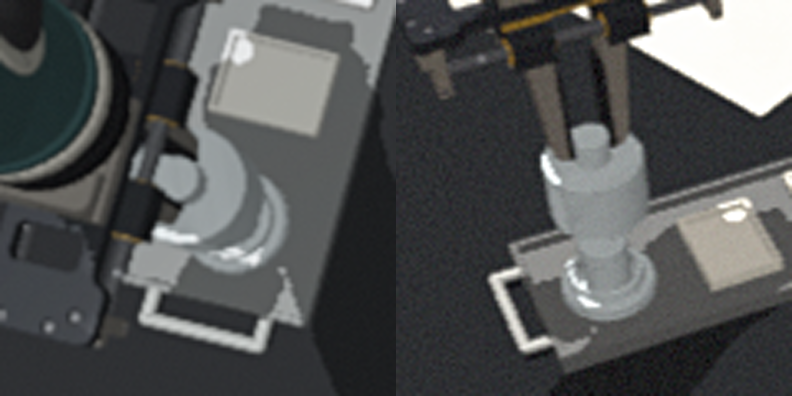

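The cover hangs level above the pot. Both cameras agree it must shift (-1.5, +5) mm to line up with the collar.

Emit:
play_rows(plan=[-0.0015,0.005,0,0,1,-0.0015,0.005,0,0,1,-0.0015,0.005,-0.01,0,1,-0.0015,0.005,-0.015,0,1,-0.0015,0.005,-0.015,0,1,-0.0015,0.005,-0.015,0,1])

```text
t: 10.07
tool_pos: [0.4577, 0.23, 0.304]
orientation: [1.397, 1.082, -1.382]
force: [0.9, 0.1, -0.4]
width: 0.0227
```

```bash
python3 - <<'E'
from h import *
go(.458,.230,-14)
for n in("top","side"):
    f=optics.grab_frame(n); X=cloud(f)
    near=np.hypot(X[...,0]-.458,X[...,1]-.227)<.042
    P=X[near&(X[...,2]>.098)&(X[...,2]<.115)]; print(n,len(P),P.min(0).round(4),P.max(0).round(4), ((P.min(0)+P.max(0))/2).round(4))
E
```

```text
t 10.07 pos [0.4577 0.23   0.304 ] jaw -14.2 xax [ 0.006  0.006 -1.   ] w 0.0227 F [ 0.9  0.1 -0.4] j7 [-0.92 -0.53]
  need dx 0.0003 dy 0.0000 yaw 0.2 (alt -179.8)
top 519 [0.4266 0.1961 0.0981] [0.4893 0.2585 0.1145] [0.4579 0.2273 0.1063]
side 395 [0.4208 0.1933 0.098 ] [0.4851 0.2524 0.115 ] [0.4529 0.2229 0.1065]
```

Emit:
play_rows(plan=[0.001,0.001,-0.01,0,1,0.001,0.001,-0.02,0,1,0.001,0.001,-0.028,0,1,0.001,0.001,-0.034,0,1,0.001,0.001,-0.04,0,1,0.001,0.001,-0.045,0,1,0.001,0.001,-0.049,0,1,0.001,0.001,-0.05,0,1,0.001,0.001,-0.05,0,1])

```text
t: 10.92
tool_pos: [0.4589, 0.231, 0.2543]
orientation: [1.398, 1.082, -1.381]
force: [0.5, 0.8, -0.6]
width: 0.0229
```

Emit:
play_rows(plan=[0,0,-0.001,0,1,0,0,-0.001,0,1,0,0,-0.001,0,0.4,0,0,-0.001,0,0.4,0,0,-0.001,0,0.4,0,0,-0.001,0,0.4,0,0,-0.001,0,0.4,0,0,0.03,0,0.4,0,0,0.07,0,0.4,0,0,0.1,0,0.4])

```text
t: 11.75
tool_pos: [0.4591, 0.2308, 0.356]
orientation: [1.398, 1.081, -1.381]
force: [0.7, 0.7, -0.6]
width: 0.0549
```

```bash
python3 - <<'E'
from h import *
go(.440,-.083,9)
for n in("top","side"):
    f=optics.grab_frame(n); X=cloud(f)
    near=np.hypot(X[...,0]-.458,X[...,1]-.227)<.042
    for a,b in((.048,.063),(.068,.082)):
        P=X[near&(X[...,2]>a)&(X[...,2]<b)]; print(n,len(P),P.min(0).round(4),P.max(0).round(4), ((P.min(0)+P.max(0))/2).round(4),np.median(P[:,2]).round(4))
    X[~(X[...,2]<.08)]=np.nan; blobs(X,(.4,.65,-.35,-.03),.008)
E
```

```text
t 11.75 pos [0.4591 0.2308 0.356 ] jaw -14.2 xax [ 0.007  0.006 -1.   ] w 0.0549 F [ 0.7  0.7 -0.6] j7 [-0.96 -0.58]
  need dx -0.0191 dy -0.3138 yaw 23.2 (alt -156.8)
top 741 [0.428  0.1974 0.0484] [0.4905 0.2605 0.0628] [0.4593 0.229  0.0556] 0.0566
top 134 [0.4481 0.2178 0.0683] [0.472  0.2408 0.0792] [0.46   0.2293 0.0738] 0.0745
[453. 167.] 353 rect c [ 591. -307.] size [37. 38.] ang 8.0 pca 60.6 ztop 0.0414
[397. 233.] 533 rect c [ 457. -193.] size [34. 72.] ang 44.2 pca 135.2 ztop 0.0355
[464. 240.] 371 rect c [ 440. -323.] size [39. 39.] ang 76.6 pca -145.2 ztop 0.0413
[342. 241.] 351 rect c [441. -83.] size [30. 54.] ang 10.3 pca 100.6 ztop 0.0315
side 428 [0.4226 0.1949 0.048 ] [0.4865 0.26   0.0624] [0.4545 0.2274 0.0552] 0.0557
side 84 [0.4428 0.2153 0.0681] [0.4677 0.24   0.0785] [0.4552 0.2276 0.0733] 0.0736
[337. 273.] 362 rect c [435. -85.] size [29. 54.] ang 11.6 pca 102.8 ztop 0.0311
[381. 306.] 623 rect c [ 451. -196.] size [34. 71.] ang 42.2 pca 135.6 ztop 0.0349
[479. 308.] 442 rect c [ 586. -311.] size [37. 39.] ang 9.2 pca 121.6 ztop 0.0411
[426. 362.] 501 rect c [ 436. -326.] size [38. 38.] ang 80.7 pca 122.9 ztop 0.0416
```

The cover is fully down, with its roof at 56 mm and knob top at 74 mm, and is about 1-2 mm off axis. The short acorn is next.

Emit:
play_rows(plan=[-0.002,-0.039,0,4,0.2,-0.004,-0.078,-0.01,8,0.2,-0.006,-0.117,-0.02,12,0.2,-0.008,-0.156,-0.03,16,0.2,-0.011,-0.195,-0.04,20,0.2,-0.014,-0.234,-0.05,25,0.2,-0.017,-0.273,-0.06,25,0.2,-0.019,-0.305,-0.075,25,0.2,-0.019,-0.314,-0.09,25,0.2,-0.019,-0.314,-0.11,25,0.2,-0.019,-0.314,-0.13,25,0.2,-0.019,-0.314,-0.145,25,0.2,-0.019,-0.314,-0.155,25,0.2,-0.019,-0.314,-0.157,25,0.2,-0.019,-0.314,-0.157,25,0.2])

```text
t: 13.1
tool_pos: [0.4413, -0.0826, 0.2013]
orientation: [1.085, 1.298, -1.056]
force: [0.4, -0.5, 0.3]
width: 0.0734
```

```bash
python3 - <<'E'
from h import *
go(.440,-.083,11)
f=optics.grab_frame("side"); save("s1.png",cv2.resize(f["image"][150:360,230:450],None,fx=2.7,fy=2.7))
E
```

```text
t 13.1 pos [ 0.4413 -0.0826  0.2013] jaw 10.8 xax [ 0.007  0.017 -1.   ] w 0.0734 F [ 0.4 -0.5  0.3] j7 [-0.2   0.73]
  need dx -0.0013 dy -0.0004 yaw 0.2 (alt -179.8)
```

View pics/s1.png

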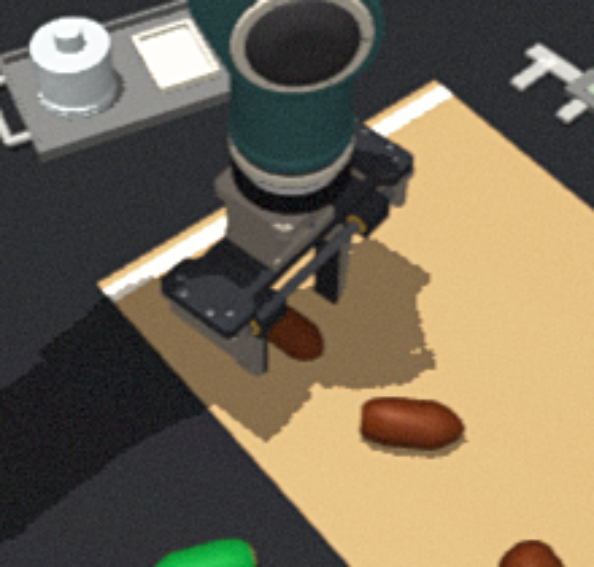

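The short acorn (300,335 in the crop) lies between the open fingers, and the cover sits on its base at (70,75). I make a small correction and then close.

Emit:
play_rows(plan=[-0.002,-0.003,-0.002,0,0.2,-0.002,-0.003,-0.002,0,0.2,-0.002,-0.003,-0.002,0,1,-0.002,-0.003,-0.002,0,1,-0.002,-0.003,-0.002,0,1,-0.002,-0.003,-0.002,0,1,-0.002,-0.003,-0.002,0,1,-0.002,-0.003,-0.002,0,1,-0.002,-0.003,-0.002,0,1,-0.002,-0.003,-0.002,0,1,-0.002,-0.003,-0.002,0,1,-0.002,-0.003,0.03,0,1,-0.002,-0.003,0.06,0,1,-0.002,-0.003,0.1,0,1,-0.002,-0.003,0.1,0,1,-0.002,-0.003,0.1,0,1], force=20)

```text
t: 14.48
tool_pos: [0.4403, -0.0856, 0.3037]
orientation: [1.087, 1.294, -1.051]
force: [0.7, -0.1, -1.1]
width: 0.0293
```

```bash
python3 - <<'E'
from h import *
go(.5435,.2057,-14)
E
```

```text
t 14.48 pos [ 0.4403 -0.0856  0.3037] jaw 10.8 xax [ 0.013  0.017 -1.   ] w 0.0293 F [ 0.7 -0.1 -1.1] j7 [-0.34  0.57]
  need dx 0.1032 dy 0.2913 yaw -24.8 (alt 155.2)
```

Emit:
play_rows(plan=[0.012,0.034,0,-3,1,0.024,0.068,0,-6,1,0.036,0.102,0,-9,1,0.048,0.136,0,-12,1,0.06,0.17,0,-15,1,0.072,0.204,0,-18,1,0.084,0.238,0,-21,1,0.094,0.265,0,-25,1,0.099,0.282,-0.01,-25,1,0.101,0.288,-0.03,-25,1,0.101,0.288,-0.05,-25,1,0.101,0.288,-0.06,-25,1,0.101,0.288,-0.06,-25,1,0.101,0.288,-0.06,-25,1,0.101,0.288,-0.06,-25,1,0.101,0.288,-0.06,-25,1])

```text
t: 15.82
tool_pos: [0.5417, 0.202, 0.2447]
orientation: [1.409, 1.077, -1.369]
force: [-0.4, -0.4, -0.6]
width: 0.0289
```

```bash
python3 - <<'E'
from h import *
go(.5435,.2057,-14)
o=[]
for n in("top","side"):
    f=optics.grab_frame(n); X=cloud(f); g=f["image"].astype(int)
    K=f["intrinsics"]; c=f["R"]@np.array([.5435,.2057,.04])+f["t"]; u,v=((K@c)[:2]/c[2]).astype(int)
    o.append(cv2.resize(f["image"][v-60:v+60,u-60:u+60],None,fx=3.3,fy=3.3,interpolation=cv2.INTER_CUBIC))
    m=(g[...,0]-g[...,2]>25)&(np.hypot(X[...,0]-.543,X[...,1]-.206)<.05)&(X[...,2]>.03)&(X[...,2]<.1)
    P=X[m]; print(n,len(P)); 
    if len(P)>10: r=cv2.minAreaRect(P[:,:2].astype(np.float32)*1000); print(np.round(r[0],1),np.round(r[1]),round(r[2],1),P[:,2].min().round(3),P[:,2].max().round(3))
save("sh1.png",np.hstack(o))
E
```

```text
t 15.82 pos [0.5417 0.202  0.2447] jaw -14.2 xax [ 0.021  0.011 -1.   ] w 0.0289 F [-0.4 -0.4 -0.6] j7 [-0.8  -0.29]
  need dx 0.0018 dy 0.0037 yaw 0.2 (alt -179.8)
top 160
[544.5 195.2] [33. 24.] 35.2 0.061 0.077
side 203
[542.3 198.8] [51. 27.] 59.7 0.051 0.077
```

View pics/sh1.png

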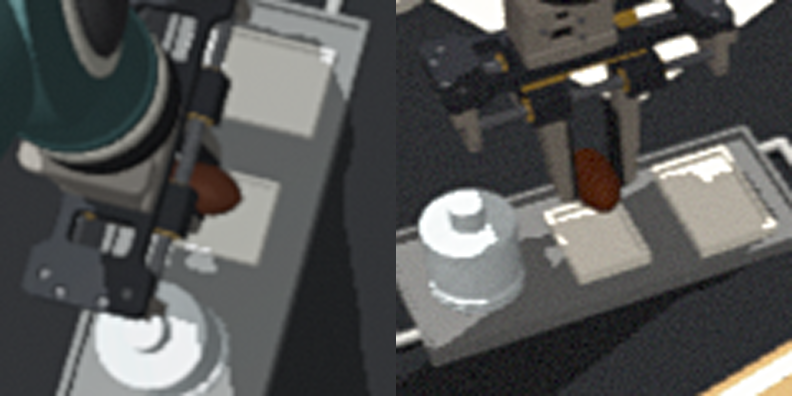

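The short acorn is held across its middle above the short cradle; the cover at (150,335) is closed. I lower and release with a partial opening to stay clear of the neighbours.

Emit:
play_rows(plan=[-0.002,0.0015,-0.01,0,1,-0.002,0.0015,-0.02,0,1,-0.002,0.0015,-0.03,0,1,-0.002,0.0015,-0.036,0,1,-0.002,0.0015,-0.038,0,1,-0.002,0.0015,-0.038,0,1,-0.002,0.0015,-0.038,0,1])

```text
t: 16.5
tool_pos: [0.5391, 0.2037, 0.2065]
orientation: [1.408, 1.08, -1.37]
force: [-3.8, -0.8, 8.2]
width: 0.0295
```

Emit:
play_rows(plan=[0,0,0,0,0.5,0,0,0,0,0.5,0,0,0,0,0.5,0,0,0,0,0.5,0,0,0,0,0.5,0,0,0,0,0.5,0,0,0.03,0,0.5,0,0,0.06,0,0.5,0,0,0.1,0,0.5,0,0,0.1,0,0.5])

```text
t: 17.33
tool_pos: [0.5416, 0.2038, 0.3129]
orientation: [1.417, 1.077, -1.361]
force: [1.2, 0.0, 0.9]
width: 0.0462
```

```bash
python3 - <<'E'
from h import *
go(.455,-.195,45)
for n in("top","side"):
    f=optics.grab_frame(n); X=cloud(f); g=f["image"].astype(int)
    m=(g[...,0]-g[...,2]>25)&(np.hypot(X[...,0]-.543,X[...,1]-.206)<.06)&(X[...,2]>.012)&(X[...,2]<.1)
    P=X[m]; print(n,len(P)); 
    if len(P)>10: r=cv2.minAreaRect(P[:,:2].astype(np.float32)*1000); print(np.round(r[0],1),np.round(r[1]),round(r[2],1),P[:,2].min().round(3),P[:,2].max().round(3))
    X[~(X[...,2]<.08)]=np.nan; blobs(X,(.4,.5,-.27,-.13),.008)
E
```

```text
t 17.33 pos [0.5416 0.2038 0.3129] jaw -14.3 xax [ 0.028  0.016 -0.999] w 0.0462 F [1.2 0.  0.9] j7 [-0.85 -0.35]
  need dx -0.0866 dy -0.3988 yaw 59.3 (alt -120.7)
top 277
[540.5 205.1] [49. 24.] 75.2 0.023 0.042
[397. 233.] 530 rect c [ 456. -192.] size [34. 71.] ang 44.3 pca 135.2 ztop 0.0352
side 196
[537.2 201.6] [47. 28.] 75.8 0.018 0.039
[381. 306.] 624 rect c [ 451. -196.] size [34. 71.] ang 42.1 pca 135.6 ztop 0.0351
```

The short acorn lies in its cradle at about (541,205) mm, at 75°. The long acorn is next.

Emit:
play_rows(plan=[-0.008,-0.035,0,5,0.2,-0.016,-0.07,0,10,0.2,-0.024,-0.105,0,15,0.2,-0.032,-0.14,0,20,0.2,-0.04,-0.175,0,26,0.2,-0.048,-0.21,0,32,0.2,-0.056,-0.245,0,38,0.2,-0.064,-0.28,0,44,0.2,-0.072,-0.315,0,50,0.2,-0.08,-0.35,-0.01,56,0.2,-0.086,-0.375,-0.02,59.5,0.2,-0.09,-0.392,-0.03,59.5,0.2,-0.092,-0.4,-0.04,59.5,0.2,-0.092,-0.4,-0.06,59.5,0.2,-0.092,-0.4,-0.06,59.5,0.2,-0.092,-0.4,-0.06,59.5,0.2,-0.092,-0.4,-0.06,59.5,0.2])

```text
t: 18.85
tool_pos: [0.4475, -0.1957, 0.2479]
orientation: [0.628, 1.495, -0.592]
force: [-0.6, 0.7, -0.0]
width: 0.0741
```

```bash
python3 - <<'E'
from h import *
go(.455,-.1935,45)
o=[]
for n in("top","side"):
    f=optics.grab_frame(n); K=f["intrinsics"]
    c=f["R"]@np.array([.543,.206,.04])+f["t"]; u,v=((K@c)[:2]/c[2]).astype(int)
    o.append(cv2.resize(f["image"][v-55:v+55,u-55:u+55],None,fx=3.5,fy=3.5,interpolation=cv2.INTER_CUBIC))
save("sh2.png",np.hstack(o))
E
```

```text
t 18.85 pos [ 0.4475 -0.1957  0.2479] jaw 45.3 xax [-0.002  0.025 -1.   ] w 0.0741 F [-0.6  0.7 -0. ] j7 [0.05 1.43]
  need dx 0.0075 dy 0.0022 yaw -0.3 (alt 179.7)
```

View pics/sh2.png

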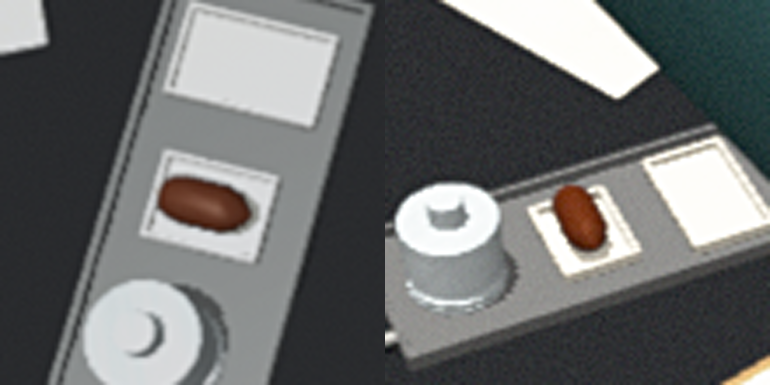

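The short acorn is in its cradle, but its left end, near (165,195) in the crop, sits close to the end wall. I check its height along its length.

```bash
python3 - <<'E'
from h import *
a=np.radians(76); e=np.array([np.cos(a),np.sin(a)]); q=np.array([-e[1],e[0]])
for n,b in(("top",(0,.001)),("side",(-.004,-.002))):
    f=optics.grab_frame(n); X=cloud(f); g=f["image"].astype(int)
    c0=np.array([.5435,.2057])+b
    m=(g[...,0]-g[...,2]>25)&(np.hypot(X[...,0]-.543,X[...,1]-.206)<.06)&(X[...,2]>.008)&(X[...,2]<.1)
    P=X[m]; s=(P[:,:2]-c0)@e; w=(P[:,:2]-c0)@q
    print(n,"s",s.min().round(4),s.max().round(4),"w",w.min().round(4),w.max().round(4))
    for k in np.arange(-.035,.04,.007):
        i=(s>=k)&(s<k+.007)
        if i.sum()>3: print("  %.3f z %.4f n %d w %.4f"%(k+.0035,np.percentile(P[i,2],95),i.sum(),(w[i].min()+w[i].max())/2))
    W=X[(g.min(2)>150)&(np.hypot(X[...,0]-c0[0],X[...,1]-c0[1])<.045)&(X[...,2]<.03)]; s=(W[:,:2]-c0)@e; w=(W[:,:2]-c0)@q
    print("  cradle s",np.percentile(s,[1,99]).round(4),"w",np.percentile(w,[1,99]).round(4))
E
```

```text
top s -0.0275 0.0224 w -0.0096 0.0147
  -0.025 z 0.0339 n 31 w 0.0021
  -0.018 z 0.0372 n 43 w 0.0030
  -0.011 z 0.0382 n 47 w 0.0025
  -0.004 z 0.0392 n 45 w 0.0024
  0.003 z 0.0384 n 45 w 0.0026
  0.010 z 0.0397 n 40 w 0.0036
  0.017 z 0.0369 n 30 w 0.0036
  0.024 z 0.0340 n 4 w 0.0065
  cradle s [-0.0341  0.0346] w [-0.0292  0.0256]
side s -0.0338 0.0343 w -0.0612 0.0272
  -0.032 z 0.0127 n 5 w 0.0034
  -0.025 z 0.0304 n 23 w 0.0094
  -0.018 z 0.0338 n 43 w 0.0077
  -0.011 z 0.0373 n 44 w 0.0079
  -0.004 z 0.0373 n 29 w -0.0224
  0.003 z 0.0382 n 30 w -0.0226
  0.010 z 0.0386 n 30 w 0.0035
  0.017 z 0.0363 n 14 w -0.0247
  0.024 z 0.0340 n 4 w 0.0132
  0.032 z 0.0132 n 4 w 0.0031
  cradle s [-0.0342  0.0338] w [-0.0326  0.0261]
```

The short acorn is level, with its top at about 38 mm and its centre within 3 mm of the cradle centre. The apparent shift was parallax. Now I grasp the long acorn.

Emit:
play_rows(plan=[0.008,-0.003,0,0,0.2,0.008,-0.003,-0.02,0,0.2,0.008,-0.003,-0.04,0,0.2,0.008,-0.003,-0.049,0,0.2,0.008,-0.003,-0.049,0,0.2,0.008,-0.003,-0.049,0,1,0.008,-0.003,-0.049,0,1,0.008,-0.003,-0.049,0,1,0.008,-0.003,-0.049,0,1,0.008,-0.003,-0.049,0,1,0.008,-0.003,-0.049,0,1,0.008,-0.003,-0.049,0,1,0.008,-0.003,-0.049,0,1,0.008,-0.003,-0.049,0,1])

```text
t: 20.22
tool_pos: [0.456, -0.1988, 0.2001]
orientation: [0.628, 1.493, -0.591]
force: [-0.2, -0.0, 4.2]
width: 0.0333
```

Emit:
play_rows(plan=[0,0,0.03,0,1,0,0,0.06,0,1,0,0,0.1,0,1,0,0,0.1,0,1,0,0,0.1,0,1,0,0,0.1,0,1])

```text
t: 20.72
tool_pos: [0.4557, -0.1984, 0.2997]
orientation: [0.628, 1.493, -0.591]
force: [0.2, 1.0, -0.4]
width: 0.0332
```

```bash
python3 - <<'E'
from h import *
go(.629,.1845,-14)
E
```

```text
t 20.72 pos [ 0.4557 -0.1984  0.2997] jaw 45.4 xax [ 0.     0.025 -1.   ] w 0.0332 F [ 0.2  1.  -0.4] j7 [0.   1.38]
  need dx 0.1733 dy 0.3829 yaw -59.4 (alt 120.6)
```

Emit:
play_rows(plan=[0.014,0.032,0,-5,1,0.028,0.064,0,-10,1,0.042,0.096,0,-15,1,0.056,0.128,0,-20,1,0.07,0.16,0,-25,1,0.084,0.19,0,-30,1,0.098,0.222,0,-36,1,0.112,0.254,0,-42,1,0.126,0.285,0,-48,1,0.14,0.316,0,-54,1,0.154,0.347,0,-59.5,1,0.164,0.37,0,-59.5,1,0.169,0.381,-0.02,-59.5,1,0.169,0.381,-0.04,-59.5,1,0.169,0.381,-0.055,-59.5,1,0.169,0.381,-0.055,-59.5,1,0.169,0.381,-0.055,-59.5,1,0.169,0.381,-0.055,-59.5,1,0.169,0.381,-0.055,-59.5,1])

```text
t: 22.3
tool_pos: [0.6252, 0.1818, 0.2457]
orientation: [1.411, 1.077, -1.365]
force: [0.5, 0.4, -0.5]
width: 0.0332
```

```bash
python3 - <<'E'
from h import *
go(.629,.1845,-14)
o=[]
for n in("top","side"):
    f=optics.grab_frame(n); X=cloud(f); g=f["image"].astype(int)
    K=f["intrinsics"]; c=f["R"]@np.array([.629,.1845,.04])+f["t"]; u,v=((K@c)[:2]/c[2]).astype(int)
    o.append(cv2.resize(f["image"][v-60:v+60,u-60:u+60],None,fx=3.3,fy=3.3,interpolation=cv2.INTER_CUBIC))
    m=(g[...,0]-g[...,2]>25)&(np.hypot(X[...,0]-.629,X[...,1]-.1845)<.06)&(X[...,2]>.045)&(X[...,2]<.1)
    P=X[m]; r=cv2.minAreaRect(P[:,:2].astype(np.float32)*1000); print(n,len(P),np.round(r[0],1),np.round(r[1]),round(r[2],1),P[:,2].min().round(3),P[:,2].max().round(3))
save("lo1.png",np.hstack(o))
E
```

```text
t 22.3 pos [0.6252 0.1818 0.2457] jaw -14.2 xax [ 0.023  0.013 -1.   ] w 0.0332 F [ 0.5  0.4 -0.5] j7 [-0.72 -0.19]
  need dx 0.0038 dy 0.0027 yaw 0.2 (alt -179.8)
top 195 [627.1 166.7] [27. 31.] 89.3 0.063 0.082
side 254 [628.5 179.7] [65. 32.] 55.1 0.058 0.083
```

View pics/lo1.png

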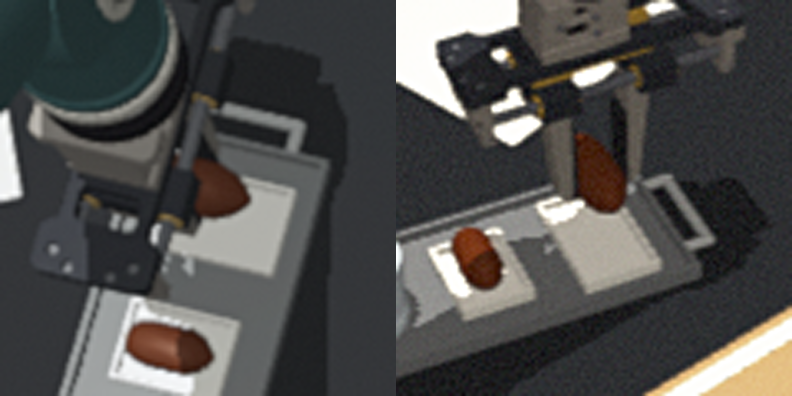

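The long acorn is held above the long cradle, tip towards the right, and the grasp point is on target. I lower it.

Emit:
play_rows(plan=[0,0,-0.01,0,1,0,0,-0.02,0,1,0,0,-0.03,0,1,0,0,-0.036,0,1,0,0,-0.0385,0,1,0,0,-0.0385,0,1,0,0,-0.0385,0,1])

```text
t: 22.98
tool_pos: [0.6248, 0.182, 0.2071]
orientation: [1.41, 1.079, -1.366]
force: [-3.7, -0.9, 3.8]
width: 0.0331
```

Emit:
play_rows(plan=[0,0,0,0,0.45,0,0,0,0,0.45,0,0,0,0,0.45,0,0,0,0,0.45,0,0,0,0,0.45,0,0,0,0,0.45,0,0,0.03,0,0.45,0,0,0.06,0,0.45,0,0,0.1,0,0.45,-0.02,-0.04,0.12,0,0.45,-0.04,-0.08,0.12,0,0.45,-0.06,-0.12,0.12,0,0.45,-0.08,-0.16,0.12,0,0.45,-0.1,-0.2,0.12,0,0.45,-0.11,-0.22,0.12,0,0.45,-0.11,-0.22,0.12,0,0.45,-0.11,-0.22,0.12,0,0.45])

```text
t: 24.4
tool_pos: [0.5139, -0.0402, 0.3276]
orientation: [1.415, 1.076, -1.369]
force: [0.0, 0.8, -0.0]
width: 0.0506
```

```bash
python3 - <<'E'
from h import *
go(.629,.1845,-14)
a=np.radians(76); e=np.array([np.cos(a),np.sin(a)]); q=np.array([-e[1],e[0]])
o=[]
for n,b in(("top",(0,.001)),("side",(-.004,-.002))):
    f=optics.grab_frame(n); X=cloud(f); g=f["image"].astype(int); K=f["intrinsics"]
    for nm,c in(("L",(.629,.1845)),("S",(.5435,.2057))):
        c0=np.array(c)+b; near=np.hypot(X[...,0]-c0[0],X[...,1]-c0[1])<.042
        P=X[near&(g[...,0]-g[...,2]>25)&(X[...,2]>.019)]; s=(P[:,:2]-c0)@e; w=(P[:,:2]-c0)@q
        z=[np.percentile(P[abs(s-k)<.005,2],95).round(4) for k in(-.012,0,.012)]
        r=cv2.minAreaRect(P[:,:2].astype(np.float32)*1000)
        print(n,nm,"s",s.min().round(4),s.max().round(4),"w",w.min().round(4),w.max().round(4),"z",z,"ang",round(r[2],1),np.round(r[1]))
    c0=np.array([.458,.227])+b; near=np.hypot(X[...,0]-c0[0],X[...,1]-c0[1])<.042
    P=X[near&(X[...,2]>.048)&(X[...,2]<.063)]; print("cover off",((P.min(0)+P.max(0))/2)[:2]-c0,np.median(P[:,2]))
    c=f["R"]@np.array([.543,.206,.04])+f["t"]; u,v=((K@c)[:2]/c[2]).astype(int)
    o.append(cv2.resize(f["image"][v-90:v+90,u-90:u+90],None,fx=2.2,fy=2.2,interpolation=cv2.INTER_CUBIC))
    X[~(X[...,2]<.08)]=np.nan; blobs(X,(.4,.65,-.36,-.25),.008)
save("fin.png",np.hstack(o))
E
```

```text
t 24.4 pos [ 0.5139 -0.0402  0.3276] jaw -14.5 xax [ 0.022  0.014 -1.   ] w 0.0506 F [ 0.   0.8 -0. ] j7 [-0.53  0.1 ]
  need dx 0.1151 dy 0.2247 yaw 0.5 (alt -179.5)
top L s -0.0341 0.0333 w -0.0112 0.017 z [np.float64(0.0433), np.float64(0.0427), np.float64(0.0422)] ang 73.9 [67. 28.]
top S s -0.025 0.022 w -0.0097 0.0148 z [np.float64(0.038), np.float64(0.0389), np.float64(0.0384)] ang 75.8 [47. 24.]
cover off [0.00532796 0.00853668] 0.05677513995751156
[453. 167.] 353 rect c [ 591. -307.] size [37. 39.] ang 5.5 pca 57.2 ztop 0.0414
[464. 240.] 370 rect c [ 441. -323.] size [39. 39.] ang 80.6 pca -145.2 ztop 0.0416Traceback (most recent call last):
  File "<stdin>", line 10, in <module>
    return _quantile_unchecked(
        a, q, axis, out, overwrite_input, method, keepdims, weights)
    return _ureduce(a,
                    func=_quantile_ureduce_func,
    ...<5 lines>...
                    overwrite_input=overwrite_input,
                    method=method)
    r = func(a, **kwargs)
    result = _quantile(arr,
                       quantiles=q,
    ...<2 lines>...
                       out=out,
                       weights=wgt)
    slices_having_nans = np.isnan(arr[-1, ...])
                                  ~~~^^^^^^^^^
IndexError: index -1 is out of bounds for axis 0 with size 0
```

Both acorns measure as seated. The "cover off" figure of (5,9) mm disagrees with earlier, and the arm blocks the side view. I move the arm away and re-measure robustly.

Emit:
play_rows(plan=[-0.01,-0.04,0.02,0,0.45,-0.02,-0.08,0.04,0,0.45,-0.03,-0.12,0.05,0,0.45,-0.04,-0.16,0.05,0,0.45,-0.05,-0.2,0.05,0,0.45,-0.06,-0.24,0.05,0,0.45,-0.06,-0.27,0.05,0,0.45,-0.06,-0.27,0.05,0,0.45,-0.06,-0.27,0.05,0,0.45])

```text
t: 25.25
tool_pos: [0.4559, -0.3081, 0.3771]
orientation: [1.411, 1.078, -1.367]
force: [0.8, 0.1, -0.8]
width: 0.0504
```

```bash
python3 - <<'E'
from h import *
a=np.radians(76); e=np.array([np.cos(a),np.sin(a)]); q=np.array([-e[1],e[0]])
o=[]
for n,b in(("top",(0,.001)),("side",(-.004,-.002))):
    f=optics.grab_frame(n); X=cloud(f); g=f["image"].astype(int); K=f["intrinsics"]
    for nm,c in(("L",(.629,.1845)),("S",(.5435,.2057))):
        c0=np.array(c)+b; near=np.hypot(X[...,0]-c0[0],X[...,1]-c0[1])<.038
        P=X[near&(g[...,0]-g[...,2]>25)&(X[...,2]>.02)]; s=(P[:,:2]-c0)@e; w=(P[:,:2]-c0)@q
        print(n,nm,len(P),"s",s.min().round(4),s.max().round(4),"w",w.min().round(4),w.max().round(4),"z98",np.percentile(P[:,2],98).round(4) )
    c0=np.array([.458,.227])+b; near=np.hypot(X[...,0]-c0[0],X[...,1]-c0[1])<.042
    for lo,hi in((.052,.061),(.070,.080)):
        P=X[near&(X[...,2]>lo)&(X[...,2]<hi)]; r,rad=cv2.minEnclosingCircle(P[:,:2].astype(np.float32)*1000)
        print(" cover",len(P),"extents-mid off mm",(((P.min(0)+P.max(0))/2)[:2]-c0).round(4)*1000,"enc",np.round(np.array(r)-c0*1000,1),round(rad,1),np.median(P[:,2]).round(4))
        if len(P)>20: 
            A=np.c_[P[:,:2],np.ones(len(P))]; print("   slope",np.linalg.lstsq(A,P[:,2],rcond=None)[0][:2].round(3))
    c=f["R"]@np.array([.543,.206,.04])+f["t"]; u,v=((K@c)[:2]/c[2]).astype(int)
    o.append(cv2.resize(f["image"][v-80:v+80,u-80:u+80],None,fx=2.5,fy=2.5,interpolation=cv2.INTER_CUBIC))
save("fin.png",np.hstack(o)); print(monitor.sense()["t"])
E
```

```text
top L 433 s -0.0343 0.0332 w -0.0115 0.0177 z98 0.043
top S 285 s -0.0282 0.0225 w -0.0096 0.0148 z98 0.0395
 cover 715 extents-mid off mm [1.2 1. ] enc [1.4 1.6] 32.1 0.0567
   slope [0.001 0.005]
 cover 129 extents-mid off mm [2. 1.] enc [1.5 1.5] 12.1 0.0748
   slope [ 0.057 -0.009]
side L 297 s -0.0326 0.0364 w -0.014 0.0185 z98 0.0422
side S 204 s -0.0278 0.0247 w -0.0119 0.0163 z98 0.0384
 cover 376 extents-mid off mm [1.1 2.2] enc [0.6 2.2] 33.0 0.0561
   slope [0.007 0.004]
 cover 76 extents-mid off mm [1.6 1. ] enc [3. 1.] 13.9 0.0739
   slope [-0.004  0.011]
25.35
```

View pics/fin.png

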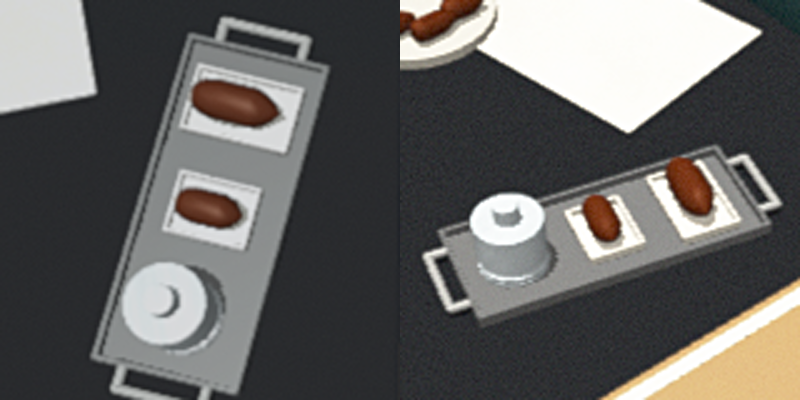

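The final view shows both pointed acorns lying along their cradles, at (235,103) and (208,208). The cover is flat and fully down at (165,300), about 2 mm off axis; the odd reading was stray points. I hand the job in.

```bash
python3 -c "
from bench import order; print(order.close_job())"
```

```text
the job is handed in; nothing more can be done
None
```

The caddy is packed and the job was handed in at about 25 s of robot time. I put the pot in the canister base first, then the cover over it, then the short and long pointed acorns in their cradles. No verdict was reported.

**Last checks, both cameras with the arm moved away:**
- **Acorns:** each lies along its cradle, about 3 mm or less off centre. Their tops read about 1.5–2 mm above nominal, the same amount the cameras over-read on the bench.
- **Pot:** before covering, its top was at 48 mm, which is the seated height.
- **Cover:** its roof is at 56–57 mm and level, about 2 mm off axis.
- **Round acorns:** they had not moved more than about 1 mm in the top view.

**Disagreements:**
- One earlier cover reading showed an offset of about (5, 9) mm. It came from stray points while the arm was nearby and was not confirmed with the arm away.
- One side-view check failed because the arm blocked the view, and I repeated it.
- The cameras differ by about 4 mm, so I worked from their offset to the placed pot.
- The tool picked up a tilt of about 0.03 rad over the moves, which I allowed for in aiming.

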